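# Reset the tripped breakers in order

## Robot

A 6-joint arm with a two-finger parallel gripper is mounted at the origin on a cart in front of the work surface, level with it; the furniture and walls round the work are solid. World frame = base frame: x ahead of the robot, y to its left, z up, the work surface at z = 0. Lengths are in m, angles in rad, forces in N, time in s.
With the tool pointing down it reaches from about 0.25 to 0.725 m from the base axis. Payload 4 kg.
Tool frame: the origin (TCP) lies on the centre line of the jaws, within the pads' length; the fingertips stand ahead of it and the grasp point (between the pads) lies 3 mm ahead of it (bot.tcp_to_tips is the z of the fingertips in the tool frame, in m); z points along the fingers, y is the line along which they close (so a half turn about z gives the same grasp; the last joint's range is limited). The gripper opens to 85 mm and grips with 20 to 120 N. Pads are 22 mm wide; open, the fingers measure 114 mm over their backs; the gripper's body (76 mm by 85 mm) begins 54 mm behind the grasp point. The pads swing forward as they close: fully open they stand 13 mm farther back than shut.
Start: joints at [-1.269, 0.241, 0.005, 1.335, 0, 1.571], TCP at [0.149, -0.477, 0.253] pointing down, gripper open.
Joint ranges: [-2.72, 2.72], [-1.05, 1.87], [-1.09, 1.28], [-1.99, 2.15], [-1.42, 1.44], [-3.14, 3.14]. Speed limits (rad/s): [2.79, 2.79, 3.14, 3.14, 3.14, 3.14].

## Interface

Orientations are given as a unit quaternion [x, y, z, w].
In Python, from workcell import telemetry, camera, camera_params, ticket, boxes_of, cut_out, spot_point, bot gives the robot as it stands.
- The arm moves only by the shell command python3 -m creep 'ROWS'. ROWS is text: rows parted by semicolons, each of 5 numbers parted by spaces: the opening, from 0 (shut) to 1 (fully open), then the shift along the tool's x, y, z in units of 150 mm (1.0 is 150 mm), then the turn about the tool's z in units of 180 degrees (1.0 is 180 degrees). In form: claw x y z turn; .... A call has 1 to 12 rows; each row is the pose to reach, as a shift and turn from the pose commanded when the call began, along the tool's axes at that moment, turning the shorter way round; what a row does not reach only later rows make up. A row lasts 1/8 s, in which the tool goes at most 62.5 mm and 10.7 degrees, less where a joint would pass 70% of its speed; a pose out of reach is approached as far as the arm can. A call with a number of a shift or a turn outside -1 to 1 is refused whole. A call with a gripper value outside its range is refused whole. The fingers move at their own pace and stop on an object; the grip force is fixed at half the most. Time passes only in rows, so rows that repeat a pose let the fingers close. It gives the time, the measured TCP pose, the force, the opening and the grip force at its end, in the units of the state.
- telemetry.get_obs(): the state, without advancing time (a new reading comes with each control period).
- camera(name): name is "scene" or "top"; returns the picture (384x512x3 uint8, red, green, blue); there is no depth.
- camera_params(name): a dict with "camera_matrix" (3x3 intrinsics, pixels), "eye" and "attitude" of the camera in the world. Camera axes: x right, y down, z forward; pixel columns grow to the right and rows downward; lengths in m; the calibration is good to about 2 mm. A picture is of the moment at which its call begins. camera_params takes no time and is no camera call.
- ticket.job_done(): hands the job in; it is judged then, once.
Trained networks look in the newest picture that a camera, given by its name, has taken for a name from the list of things; names that differ only in an ending like _2 or _b are one class to them, and where a whole thing is asked for, a point or a joint stands for the part that bears it (a point fixed in the world has none). Each returns a list of dicts, best first, with "conf" (0 to 1); they miss things now and then, are a little off and sometimes report something else, mostly with a low value. They report only what shows in the picture. A call takes as long as a camera call.
- boxes_of(thing, camera): "at" ([x, y, z] in m, in world coordinates, good to about 4 mm: the middle of the surface that is visible of it).
- cut_out(thing, camera): "pixels" (384x512 bool, what is visible of it).
- spot_point(thing, camera): "at" ([x, y, z] in m, in world coordinates, good to about 4 mm: a listed point, or the origin of a listed thing).
The state is a dict: "clock": time; "joint_pos": joint angles; "joint_vel": joint speeds; "tau": joint torques, N m; "eef_pos": TCP position; "tool_rot": TCP orientation; "ft_force": force on the tool from outside, world axes, zero at the start; "ft_torque": the same for the moment, N m; "grip_width": finger opening in m; "grasp_force": force on a finger pad.
Only numpy, scipy, OpenCV 4.12 (cv2) and the standard library are available. Lean on these libraries where they do the work, as an engineer would, in place of code of your own. Each camera call takes 0.05 s, during which the arm holds its last target. There are 200 camera calls.

## Task

The power strip on the workbench has tripped and its four breaker buttons have popped up. With the fingertips press three of them gently in, so that each stays down, in start-up order: first white, then blue, then yellow. Leave the red one popped up, as its circuit is being serviced, and leave the loose parts round the strip where they stand.

Things in the scene. Friction and masses are not known exactly. Their poses are not given: they have to be found in the camera images.
- strip: grey base plate 96 (its x) by 320 (its y) by 10 mm with a steel rail, fixed to the bench; origin at the centre of its underside, z up. Four breakers stand on it along its y axis, 60 mm apart, turned with it; which colour is in which place varies. Highest are the popped-out buttons, 86 mm above the bench; the breakers themselves are 72 mm high
- white_top (a point): centre of the top face of the white reset button, a round white cap 22 mm across on a breaker (80x46 mm) with a white front plate. It moves straight down: 85.5 mm above the bench when fully out, 76.5 mm when fully in; the front plate round it is 71.5 mm above the bench, so the cap stays 5 mm proud
- white_button (a joint): how far the white button is pressed in (m): 0 popped out, 0.009 fully in (stop). It gives way at about 2.5 N, has no return spring and stays wherever it is left. Past the stop only the cap's cushion gives, 4 mm more, up to about 15 N
- breaker_white: breaker with the white front plate and white button, 80x46 mm, fixed on the strip; origin at the centre of its underside, 17.5 mm above the bench, straight below the button's centre
- blue_top (a point): centre of the top face of the blue reset button, a round blue cap 22 mm across on a breaker (80x46 mm) with a blue front plate. It moves straight down: 85.5 mm above the bench when fully out, 76.5 mm when fully in; the front plate round it is 71.5 mm above the bench, so the cap stays 5 mm proud
- blue_button (a joint): how far the blue button is pressed in (m): 0 popped out, 0.009 fully in (stop). It gives way at about 2.5 N, has no return spring and stays wherever it is left. Past the stop only the cap's cushion gives, 4 mm more, up to about 15 N
- breaker_blue: breaker with the blue front plate and blue button, 80x46 mm, fixed on the strip; origin at the centre of its underside, 17.5 mm above the bench, straight below the button's centre
- yellow_top (a point): centre of the top face of the yellow reset button, a round yellow cap 22 mm across on a breaker (80x46 mm) with a yellow front plate. It moves straight down: 85.5 mm above the bench when fully out, 76.5 mm when fully in; the front plate round it is 71.5 mm above the bench, so the cap stays 5 mm proud
- yellow_button (a joint): how far the yellow button is pressed in (m): 0 popped out, 0.009 fully in (stop). It gives way at about 2.5 N, has no return spring and stays wherever it is left. Past the stop only the cap's cushion gives, 4 mm more, up to about 15 N
- breaker_yellow: breaker with the yellow front plate and yellow button, 80x46 mm, fixed on the strip; origin at the centre of its underside, 17.5 mm above the bench, straight below the button's centre
- red_top (a point): centre of the top face of the red reset button, a round red cap 22 mm across on a breaker (80x46 mm) with a red front plate. It moves straight down: 85.5 mm above the bench when fully out, 76.5 mm when fully in; the front plate round it is 71.5 mm above the bench, so the cap stays 5 mm proud
- red_button (a joint): how far the red button is pressed in (m): 0 popped out, 0.009 fully in (stop). It gives way at about 2.5 N, has no return spring and stays wherever it is left. Past the stop only the cap's cushion gives, 4 mm more, up to about 15 N
- breaker_red: breaker with the red front plate and red button, 80x46 mm, fixed on the strip; origin at the centre of its underside, 17.5 mm above the bench, straight below the button's centre
- grease_tub: loose bystander, small off-white grease pot with a screw lid, 48 mm across, 32 high; stands upright near the strip; origin at the centre of its underside
- terminal_part: loose bystander, white terminal block with four copper pins on top, 26x34x20 mm; stands upright near the strip; origin at the centre of its underside
- brass_fitting: loose bystander, brass hexagon fitting, 17x19x24 mm; stands upright near the strip; origin at the centre of its underside
- steel_master: loose bystander, grey steel cylinder with a stepped neck on top (calibrated master), 40 mm across, 61 high; stands upright near the strip; origin at the centre of its underside
- curtain_r: right light-curtain post, an upright grey and yellow bar fixed to the bench between the robot's start and the strip: reaches up to 45 mm from its origin in x and y and is 310 mm high, so carry the gripper over or round it; origin at bench level
- curtain_l: left light-curtain post, an upright grey and yellow bar fixed to the bench beyond the strip's far left end: reaches up to 45 mm from its origin in x and y and is 310 mm high, so carry the gripper over or round it; origin at bench level

How it is judged:
On the way, in this order (a step that is already met when the one before it is completed fails the run):
1. the white button is pressed in (value of joint white_button above 0.006 m), for 0.2 s.
2. the blue button is pressed in (value of joint blue_button above 0.006 m), for 0.2 s.
3. the yellow button is pressed in (value of joint yellow_button above 0.006 m), for 0.2 s.
At the end, for the whole second after the job is handed in: the white, blue and yellow buttons are in by more than 6 mm of their 9 mm, the red one is out (in by less than 2 mm), and the four loose parts stand upright within 15 mm of where they stood (value of joint each of white_button, blue_button, yellow_button above 0.006 m and value of joint red_button below 0.002 m and distance of each of grease_tub, terminal_part, brass_fitting, steel_master from where it was at the start of the episode below 0.015 m and angle between each of grease_tub, terminal_part, brass_fitting, steel_master's own z axis and vertical below 0.2 rad); the robot touches nothing.
It fails at once if a breaker or its button is pushed or struck hard (over 25 N) (contact force between any of breaker_white, breaker_blue, breaker_yellow, breaker_red and anything else above 25 N).
It fails at once if the red button is pressed (value of joint red_button above 0.002 m).
It fails at once if a loose part is lifted, carried or knocked more than 15 mm away (distance of any of grease_tub, terminal_part, brass_fitting, steel_master from where it was at the start of the episode above 0.015 m).
It also fails if it takes over 42 s, if anything falls off the work surface, if the arm or the gripper's body presses on something with over 40 N, if the wrist force passes 120 N, or if a joint passes its speed limit or range.

## Working session

There is one attempt and no reset: what is moved stays moved. The work goes in short steps, Python scripts to look and compute and a shell command to move; the robot and the scene stay as the last step left them, time stands still between calls to the robot, and variables do not carry over. Pictures are saved under pics/ and viewed, at most 10 in all, crops included, and the job is handed in when it is done.

```bash
mkdir -p pics; python3 - <<'E'
from workcell import *
import cv2,numpy as np
o=telemetry.get_obs();print({k:np.round(v,3) for k,v in o.items()},bot.tcp_to_tips)
for c in("scene","top"):
    cv2.imwrite(f"pics/{c}0.png",camera(c)[:,:,::-1]);p=camera_params(c);print(c,p)
    for n in("white","blue","yellow","red"):
        r=spot_point(n+"_top",c);print(n,[(np.round(d["at"],4),round(d["conf"],2)) for d in r[:2]])
    for n in("strip","curtain_r","curtain_l","steel_master","grease_tub","terminal_part","brass_fitting"):
        r=spot_point(n,c);print(n,[(np.round(d["at"],3),round(d["conf"],2)) for d in r[:2]])
E
```

```text
{'clock': np.float64(0.0), 'joint_pos': array([-1.269,  0.241,  0.004,  1.335,  0.   ,  1.571]), 'joint_vel': array([-0.001,  0.001,  0.001, -0.001,  0.   , -0.001]), 'tau': array([ 0.0000e+00, -3.7232e+01,  2.5241e+01,  1.7000e-02,  0.0000e+00,
        0.0000e+00]), 'eef_pos': array([ 0.148, -0.477,  0.252]), 'tool_rot': array([ 0.989,  0.15 , -0.   , -0.001]), 'ft_force': array([0.442, 0.05 , 1.163]), 'ft_torque': array([-0.001,  0.01 ,  0.025]), 'grasp_force': np.float64(0.0), 'grip_width': np.float64(0.086)} 0.022
scene {'camera_matrix': array([[361.60218912,   0.        , 250.26493559],
       [  0.        , 361.60218912, 195.50523584],
       [  0.        ,   0.        ,   1.        ]]), 'eye': array([-0.05350885,  0.52140967,  0.8013278 ]), 'attitude': array([-0.45370097,  0.81236708, -0.32501287,  0.16906149])}
white []
blue [(array([0.4576, 0.1093, 0.086 ]), 0.6)]
yellow [(array([0.4399, 0.2272, 0.0829]), 0.54), (array([0.5308, 0.1873, 0.0019]), 0.21)]
red [(array([0.449 , 0.1686, 0.0873]), 0.4)]
strip [(array([0.453, 0.142, 0.   ]), 0.82)]
curtain_r []
curtain_l []
steel_ma
[... 519 characters left out ...]
.02033288, -0.04151709])}
white [(array([ 0.4505,  0.1398, -0.001 ]), 0.65), (array([ 0.5336,  0.1834, -0.0026]), 0.64)]
blue [(array([0.4526, 0.1135, 0.085 ]), 0.59), (array([0.4451, 0.2337, 0.0126]), 0.34)]
yellow [(array([0.4418, 0.2282, 0.0848]), 0.42), (array([0.367 , 0.0439, 0.001 ]), 0.18)]
red [(array([0.4483, 0.1701, 0.0852]), 0.55)]
strip [(array([0.449, 0.14 , 0.   ]), 0.84), (array([0.452, 0.169, 0.016]), 0.74)]
curtain_r []
curtain_l []
steel_master [(array([0.536, 0.183, 0.002]), 0.58), (array([0.447, 0.113, 0.088]), 0.56)]
grease_tub [(array([0.457, 0.052, 0.016]), 0.7)]
terminal_part [(array([0.366, 0.174, 0.003]), 0.64), (array([0.541, 0.044, 0.001]), 0.39)]
brass_fitting []
```

View pics/scene0.png

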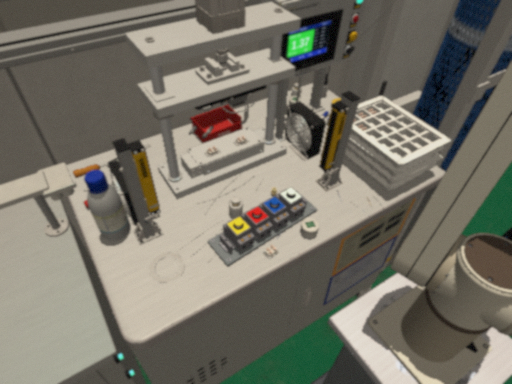

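View pics/top0.png

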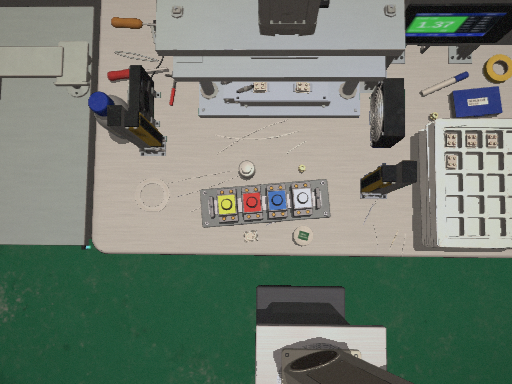

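The scene and top views agree on the order from left to right: yellow (top view 227,204), red (252,202), blue (277,200), white (303,198). The right post's base is near (375,190) in the top view. I'll triangulate the caps next.

```bash
cat > h.py <<'E'
import numpy as np
from scipy.spatial.transform import Rotation as R
from workcell import *
def ray(c,uv):
    p=camera_params(c);d=np.linalg.solve(p["camera_matrix"],[*uv,1]);return p["eye"],R.from_quat(p["attitude"]).apply(d)
def at(c,uv,z):
    e,d=ray(c,uv);return e+d*(z-e[2])/d[2]
def tri(u,v):
    A=[];b=[]
    for c,x in(("top",u),("scene",v)):
        e,d=ray(c,x);d/=np.linalg.norm(d);P=np.eye(3)-np.outer(d,d);A.append(P);b.append(P@e)
    return np.linalg.lstsq(np.vstack(A),np.hstack(b),rcond=None)[0]
E
python3 - <<'E'
import cv2,numpy as np
a=cv2.imread("pics/top0.png")[180:225,195:335];b=cv2.imread("pics/scene0.png")[180:260,205:320]
f=lambda i,w:cv2.resize(i,None,fx=w,fy=w,interpolation=cv2.INTER_CUBIC)
A=f(a,5);B=f(b,5);B=cv2.copyMakeBorder(B[:370],0,0,0,700-B.shape[1],0)
cv2.imwrite("pics/crop.png",np.vstack([A,B]))
E
python3 - <<'E'
from h import *
print("post r",at("top",(375,192),0),at("scene",(330,182),0))
E
```

```text
post r [ 0.48004681 -0.13698584  0.        ] [ 0.48999797 -0.13585403  0.        ]
```

View pics/crop.png

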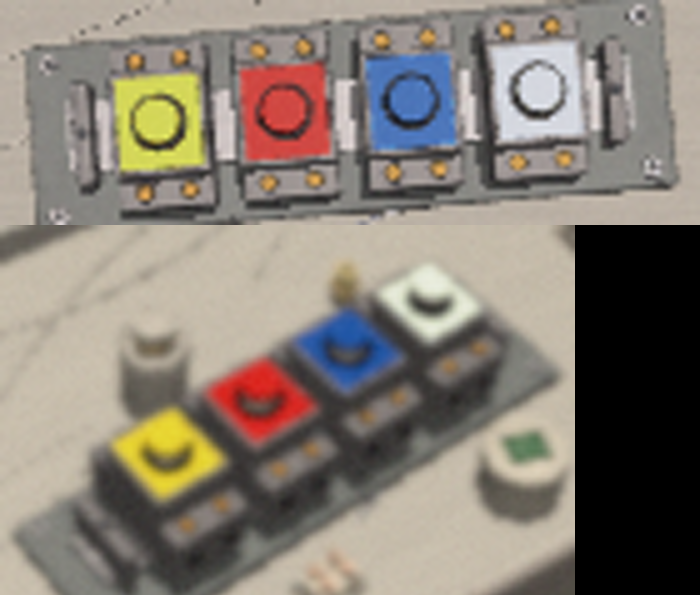

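The crop shows the cap rings in the top view, in crop pixels: yellow (158,121), red (284,109), blue (411,100), white (540,89). In the scene view the caps sit just above the dark crescents: (168,443), (260,391), (348,338), (432,291).

```bash
python3 - <<'E'
from h import *
T=dict(y=(158,121),r=(284,109),b=(411,100),w=(540,89));S=dict(y=(168,443),r=(260,391),b=(348,338),w=(432,291))
o=telemetry.get_obs();M=R.from_quat(o["tool_rot"])
for k in T:
    u=np.array(T[k])/5+[194.6,179.6];v=np.array(S[k])/5+[204.6,134.6]
    p=at("top",u,.0855);print(k,tri(u,v).round(4),p.round(4),at("scene",v,.0855).round(4),"shift",M.inv().apply(p-o["eef_pos"])/.15)
g=lambda p:M.inv().apply(np.array(p)-o["eef_pos"])/.15
print("via",g([.25,-.2,.4]))
E
```

```text
y [0.4425 0.2291 0.0796] [0.442  0.2284 0.0855] [0.4386 0.2317 0.0855] shift [ 3.26601348 -3.91120851  1.1186744 ]
r [0.4486 0.1697 0.0781] [0.448  0.1694 0.0855] [0.4435 0.1733 0.0855] shift [ 3.18743861 -3.52383488  1.11866016]
b [0.4532 0.1103 0.081 ] [0.4526 0.1101 0.0855] [0.4503 0.1131 0.0855] shift [ 3.09917457 -3.1371087   1.11864611]
w [0.4589 0.0499 0.0796] [0.4581 0.05   0.0855] [0.455  0.054  0.0855] shift [ 3.01528538 -2.74356354  1.11863171]
via [ 1.19501682 -1.56484587 -0.97805192]
```

```bash
python3 -m creep '0 0.15 -0.17 -0.2 0; 0 0.3 -0.35 -0.3 0; 0 0.45 -0.52 -0.3 0; 0 0.6 -0.7 -0.3 0; 0 0.75 -0.85 -0.3 0; 0 0.88 -1 -0.3 0; 0 0.88 -1 -0.3 0'; python3 - <<'E'
from h import *
o=telemetry.get_obs();M=R.from_quat(o["tool_rot"]);print(o["joint_pos"].round(2),o["grip_width"],o["tool_rot"])
for p in([.26,-.22,.3],[.33,-.03,.3],[.458,.05,.2]):print((M.inv().apply(np.array(p)-o["eef_pos"])/.15).round(3))
E
```

```text
clock: 2.08
eef_pos: [0.2304, -0.2938, 0.2986]
tool_rot: [0.988, 0.152, 0.0, 0.0]
ft_force: [-0.3, -0.3, -1.1]
grip_width: 0.0002
grasp_force: 0.0
[-0.91 -0.03 -0.18  1.42  0.    1.93] 0.00017650185979701345 [9.88406400e-01 1.51831168e-01 1.44656368e-04 2.53144314e-04]
[ 0.336 -0.41  -0.009]
[ 1.161 -1.478 -0.01 ]
[ 2.135 -1.731  0.657]
```

```bash
python3 -m creep '0 0.15 -0.2 0 -0.05; 0 0.33 -0.41 0 -0.1; 0 0.46 -0.58 0 -0.15; 0 0.6 -0.75 0 -0.2; 0 0.73 -0.9 0 -0.25; 0 0.8 -1 0 -0.3; 0 0.9 -1 0 -0.35; 0 0.98 -1 0 -0.4; 0 1 -1 0 -0.43; 0 1 -1 0 -0.43'; python3 - <<'E'
from h import *
o=telemetry.get_obs();M=R.from_quat(o["tool_rot"]);print(o["joint_pos"].round(2),o["grip_width"],M.as_matrix().round(3))
for p in([.458,.05,.2],[.458,.05,.14]):print((M.inv().apply(np.array(p)-o["eef_pos"])/.15).round(3))
E
```

```text
clock: 3.32
eef_pos: [0.3291, -0.1078, 0.2983]
tool_rot: [0.678, 0.735, -0.0, 0.0]
ft_force: [0.1, 0.1, -0.9]
grip_width: 0.0
grasp_force: 0.0
[-0.32 -0.08 -0.24  1.42 -0.    1.17] 1.6201039782137057e-05 [[-0.08   0.997 -0.   ]
 [ 0.997  0.08  -0.   ]
 [-0.    -0.    -1.   ]]
[0.98  0.941 0.655]
[0.98  0.941 1.055]
```

```bash
python3 -m creep '0 0.25 0 0 0; 0 0.5 0.1 0 0; 0 0.75 0.35 0 0; 0 0.98 0.6 0.15 0; 0 0.98 0.94 0.4 0; 0 0.98 0.94 0.7 0; 0 0.98 0.94 0.9 0; 0 0.98 0.94 0.9 0; 0 0.98 0.94 0.9 0'; python3 - <<'E'
from h import *
import cv2
o=telemetry.get_obs();M=R.from_quat(o["tool_rot"]);print(o["joint_pos"].round(2),o["ft_force"])
for n,p in dict(w=[.458,.05],b=[.453,.110],y=[.442,.2285]).items():print(n,(M.inv().apply(np.array([*p,.0765+bot.tcp_to_tips])-o["eef_pos"])/.15).round(3))
a=camera("top")[160:240,180:350,::-1];b=camera("scene")[140:270,200:330,::-1]
f=lambda i:cv2.resize(i,None,fx=4,fy=4)
A=f(a)[:,:680];B=f(b)[:, :]
B=B[:280];A=cv2.copyMakeBorder(A,0,0,0,0,0);B=cv2.copyMakeBorder(B,0,0,0,680-B.shape[1],0)
cv2.imwrite("pics/c2.png",np.vstack([A,B]))
E
```

```text
clock: 4.45
eef_pos: [0.4581, 0.0506, 0.1645]
tool_rot: [0.678, 0.735, 0.001, 0.001]
ft_force: [-0.2, 0.4, -0.2]
grip_width: -0.0001
grasp_force: 0.0
[ 0.11  0.22 -0.26  1.09 -0.    1.6 ] [-0.20745374  0.39601227 -0.23926751]
w [-0.004 -0.002  0.44 ]
b [ 0.398 -0.003  0.44 ]
y [ 1.191 -0.012  0.44 ]
```

View pics/c2.png

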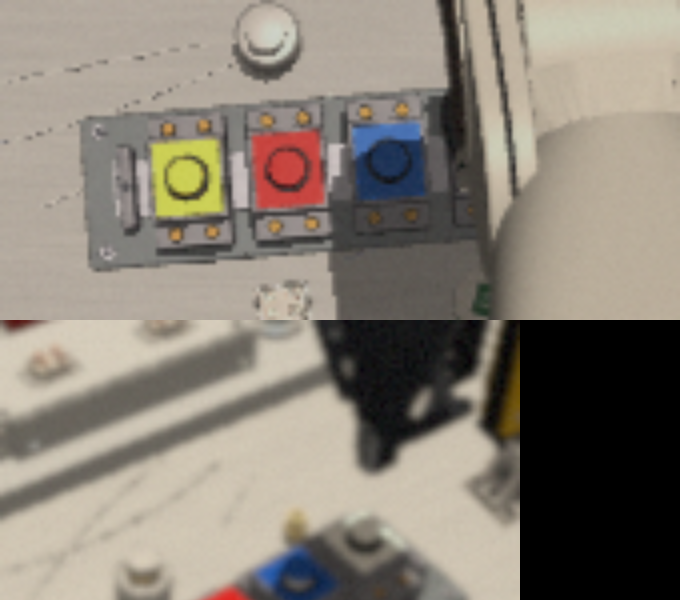

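The picture shows the shut fingertips hanging just behind and above the white cap (365,535 in the crop). Next I descend slowly.

```bash
python3 -m creep '0 0 0 0.15 0; 0 0 0 0.28 0; 0 0 0 0.33 0; 0 0 0 0.36 0; 0 0 0 0.38 0; 0 0 0 0.39 0; 0 0 0 0.4 0; 0 0 0 0.4 0; 0 0 0 0.4 0'
```

```text
clock: 5.68
eef_pos: [0.4579, 0.051, 0.1037]
tool_rot: [0.678, 0.735, 0.001, 0.0]
ft_force: [1.9, -1.0, 1.5]
grip_width: -0.0001
grasp_force: 1.1
```

```bash
python3 -m creep '0 0 0 0.01 0; 0 0 0 0.02 0; 0 0 0 0.03 0; 0 0 0 0.035 0; 0 0 0 0.04 0; 0 0 0 0.04 0; 0 0 0 0.04 0'
```

```text
clock: 6.55
eef_pos: [0.4574, 0.0509, 0.0976]
tool_rot: [0.678, 0.735, 0.0, 0.0]
ft_force: [0.2, 1.3, 6.2]
grip_width: 0.0002
grasp_force: 2.8
```

White is at its stop with 6.2 N. I lift and move to blue.

```bash
python3 -m creep '0 0 0 -0.1 0; 0 0 0 -0.25 0; 0 0 0 -0.3 0; 0 0.2 0 -0.3 0; 0 0.4 0 -0.3 0; 0 0.4 0 -0.3 0; 0 0.4 0 -0.3 0'; python3 - <<'E'
from h import *
import cv2
o=telemetry.get_obs();M=R.from_quat(o["tool_rot"]);print(o["ft_force"])
for n,p in dict(b=[.453,.110],y=[.442,.2285]).items():print(n,(M.inv().apply(np.array([*p,.0755+bot.tcp_to_tips])-o["eef_pos"])/.15).round(3))
cv2.imwrite("pics/c3.png",cv2.resize(camera("scene")[120:270,200:360,::-1],None,fx=4,fy=4))
E
```

```text
clock: 7.42
eef_pos: [0.4515, 0.1103, 0.1416]
tool_rot: [0.677, 0.736, -0.001, -0.0]
ft_force: [0.4, -0.2, 0.0]
grip_width: -0.0003
grasp_force: 0.0
[ 0.42429725 -0.22615577  0.0343559 ]
b [-0.002  0.01   0.294]
y [0.791 0.002 0.293]
```

View pics/c3.png

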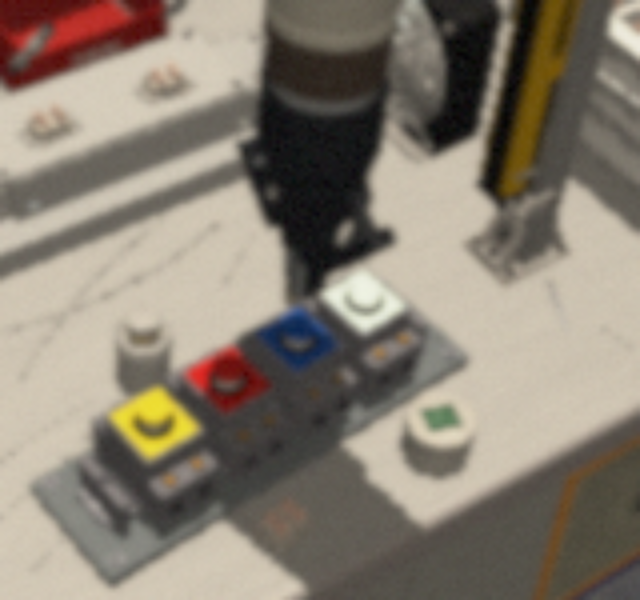

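The white cap at (365,292) now stands visibly lower, with a thinner crescent than the others, and the fingertips are above blue (298,338).

```bash
python3 -m creep '0 0 0.01 0.1 0; 0 0 0.01 0.17 0; 0 0 0.01 0.2 0; 0 0 0.01 0.22 0; 0 0 0.01 0.24 0; 0 0 0.01 0.255 0; 0 0 0.01 0.27 0; 0 0 0.01 0.28 0; 0 0 0.01 0.29 0; 0 0 0.01 0.295 0; 0 0 0.01 0.3 0; 0 0 0.01 0.3 0'
```

```text
clock: 8.98
eef_pos: [0.454, 0.1108, 0.0976]
tool_rot: [0.678, 0.735, 0.0, 0.0]
ft_force: [-1.6, -1.7, 6.3]
grip_width: -0.0
grasp_force: 2.8
```

```bash
python3 -m creep '0 0 0 -0.1 0; 0 0 0 -0.25 0; 0 0 0 -0.35 0; 0 0.2 0 -0.35 0; 0 0.4 0 -0.35 0; 0 0.6 0 -0.35 0; 0 0.79 -0.01 -0.35 0; 0 0.79 -0.01 -0.3 0; 0 0.79 -0.01 -0.3 0; 0 0.79 -0.01 -0.3 0'; python3 - <<'E'
from h import *
o=telemetry.get_obs();M=R.from_quat(o["tool_rot"]);print(o["ft_force"])
for n,p in dict(y=[.442,.2285]).items():print(n,(M.inv().apply(np.array([*p,.0755+bot.tcp_to_tips])-o["eef_pos"])/.15).round(3))
E
```

```text
clock: 10.22
eef_pos: [0.4425, 0.2279, 0.142]
tool_rot: [0.678, 0.735, -0.0, -0.0]
ft_force: [-0.2, -0.5, 0.4]
grip_width: 0.0
grasp_force: 0.0
[-0.19763472 -0.50492293  0.37398781]
y [ 0.005 -0.003  0.297]
```

```bash
python3 -m creep '0 0 0 0.1 0; 0 0 0 0.17 0; 0 0 0 0.2 0; 0 0 0 0.22 0; 0 0 0 0.24 0; 0 0 0 0.255 0; 0 0 0 0.27 0; 0 0 0 0.28 0; 0 0 0 0.29 0; 0 0 0 0.295 0; 0 0 0 0.3 0; 0 0 0 0.3 0'
```

```text
clock: 11.72
eef_pos: [0.4428, 0.2289, 0.0977]
tool_rot: [0.678, 0.735, 0.0, 0.0]
ft_force: [-1.2, -0.6, 6.2]
grip_width: 0.0
grasp_force: 2.8
```

```bash
python3 -m creep '0 0 0 0 0; 0 0 0 -0.1 0; 0 0 0 -0.3 0; 0 0 0 -0.6 0; 0 0 -0.3 -0.9 0; 0 0 -0.6 -0.9 0; 0 0 -0.8 -0.9 0; 0 0 -0.8 -0.9 0; 0 0 -0.8 -0.9 0'; python3 - <<'E'
from h import *
import cv2
cv2.imwrite("pics/c4.png",cv2.resize(camera("scene")[140:270,200:330,::-1],None,fx=4.5,fy=4.5))
E
```

```text
clock: 12.85
eef_pos: [0.3237, 0.2193, 0.2329]
tool_rot: [0.678, 0.736, 0.001, 0.0]
ft_force: [0.4, 0.3, -0.1]
grip_width: -0.0002
grasp_force: 0.0
```

View pics/c4.png

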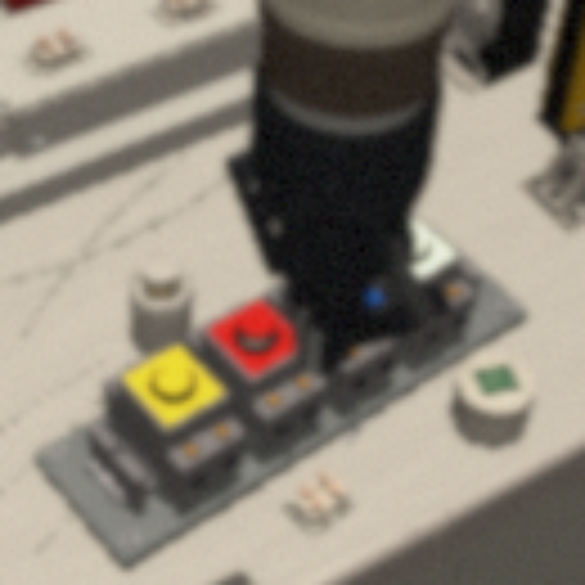

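Yellow (175,383) is pressed in with a thin crescent, and red (258,333) is still fully out. The loose parts are where they stood and the robot is clear.

```bash
python3 -c "
from workcell import *
print(ticket.job_done())"
```

```text
the job is handed in; nothing more can be done
None
```

I pressed white, blue and yellow to their stops in that order at about 6 N each, left red popped up, saw no loose part shifted, and handed the job in at about 13 s; it returned no verdict.

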